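# Weigh two battery packs and fit the good one in the calculator

## Task

Two battery packs that look the same stand on the counter, but one is an empty shell with its cells taken out: weigh a pack against the brass check weight by setting it gently on the free pan of the counter balance, letting go and seeing which way the beam tilts. Then fit the pack that is heavier than the check weight in the open battery bay of the desktop calculator, feeling lightly for the pocket and pressing the pack fully home without forcing it, and leave the empty one standing on the balance pan so that the customer can see the beam show it light. Weigh before you fit, press with no more than 20 N on the calculator or the pan, leave the check weight on its pan and disturb nothing else.

Things in the scene. Friction and masses are not known exactly. Their poses are not given: they have to be found in the camera images.
- pack_a: cream battery pack, outwardly like the other: body 30 (x) x 54 (y) x 36 mm high, on it a central finger grip 14 (x) x 46 (y) x 28 mm high. Origin: centre of the underside, z up; a half turn about z makes no difference. It weighs about 125 g (cells in) or 62 g (cells taken out): exactly one of the two has cells, either may be it, nothing outside shows which
- pack_b: cream battery pack, outwardly like the other: body 30 (x) x 54 (y) x 36 mm high, on it a central finger grip 14 (x) x 46 (y) x 28 mm high. Origin: centre of the underside, z up; a half turn about z makes no difference. It weighs about 125 g (cells in) or 62 g (cells taken out): exactly one of the two has cells, either may be it, nothing outside shows which
- beam (a joint): tilt of the balance beam, rad, stops at -0.09 and 0.09. Negative: load pan up, check weight down (as at the start). A pack heavier than the check weight takes it to the positive stop (load pan down) in about a second, a lighter one leaves it at the negative stop. A red pointer over the beam leans to the lower pan's side
- load_pan: empty brass pan of the green counter balance, to set a pack on: flat disc 110 mm across in a rim 6 mm high, 130 mm across; stays level and rides 10 mm up or down from mid height (surface 108 mm above the counter) as the beam tilts. Origin: on the beam's end, 33 mm under the surface
- load_pan_top (a point): centre of the load pan's upper surface, where a pack is to stand; moves with the pan
- weight_pan_top (a point): centre of the other pan's upper surface, where the check weight stands
- balance: green counter balance, base 100 (x) x 320 (y) x 46 mm high, dial up to 139 mm over its centre; fixed to the counter. Origin: centre of the underside. The beam runs along its y: load pan at y = 110 mm, check weight's pan at y = -110 mm
- check_weight: brass check weight, 25 mm across, 34 mm high, 92 g: between the weights of the two packs. Stands loose on the weight pan; origin: centre of the underside
- calculator: tan desktop calculator, 240 (x) x 210 (y) mm, fixed to the counter. Origin: centre of the underside. Sloping keyboard on its +x side; on its -x side the flat rear deck, 74 mm above the counter, with the open battery bay
- bay (a point): nominal centre of the battery bay's mouth, 78 mm above the counter, axes as the calculator's. The bay is a black cradle: flat rim 44 (x) x 96 (y) mm, 4 mm above the deck, in its middle a pocket 32.4 (x) x 56.4 (y) mm, 36 mm deep. The cradle is clamped on slotted rails up to 8 mm to either side of this point along y (x is true): that offset is not reported and must be seen or felt
- bay_floor (a point): nominal centre of the pocket's floor, where the underside of a pack fully home lies (offset along y as for the mouth); the pack's body is then flush with the rim, the grip proud. A brass leaf spring in the pocket's -x wall, 16 mm down, grips the pack: it does not fall in, it is pressed in (up to 10 N) and stays. The cradle is rubber-mounted: gives 1 mm per 2.5 N after 3 N, 6 mm at most
- cell_tester: chrome coin-cell tester, 60 x 90 x 41 mm; a bystander, origin at the centre of its underside
- keypad_spare: black rubber spare keypad, 70 x 90 x 11 mm; a bystander, origin at the centre of its underside
- display_cube: smoked acrylic display cube, 62 mm; a bystander, origin at the centre of its underside
- bay_cover: tan plastic cover taken off the battery bay, 52 x 112 x 22 mm, lying open side down; a bystander, origin at the centre of its underside
- weight_block: wooden block with four smaller brass weights in it, 50 x 130 x 48 mm; a bystander, origin at the centre of its underside
- screwdriver: small screwdriver, 150 mm long, its origin near the middle of its length; a bystander
Not all that is in view belongs to the job. What is shaped like the pack_a but pink is not meant. Leave any red look-alike of the pack_b alone.

How it is judged:
By the outcome, as a careful person would: the job done as asked, in the order asked, and still so for the second after the job is handed in, with the robot touching nothing.
It also fails if it takes over 72 s, if anything falls off the work surface, if the arm or the gripper's body presses on something with over 40 N, if the wrist force passes 120 N, or if a joint passes its speed limit or range.

## Robot

A 6-joint arm with a two-finger parallel gripper is mounted at the origin on the work surface. World frame = base frame: x ahead of the robot, y to its left, z up, the work surface at z = 0. Lengths are in m, angles in rad, forces in N, time in s.
With the tool pointing down it reaches from about 0.275 to 0.825 m from the base axis. Payload 5.2 kg.
Tool frame: the origin (TCP) lies at the very end of the fingers, on their centre line; the grasp point (between the pads) lies 19 mm behind it; z points along the fingers, x is the direction in which the jaws open and shut, and the axes are right-handed (so a half turn about z gives the same grasp; the last joint's range is limited). The gripper opens to 93 mm and grips with 3 to 60 N. Pads are 15 mm wide; open, the fingers measure 128 mm over their backs; the gripper's body (75 mm by 188 mm) begins 65 mm behind the grasp point.
Start: joints at [1.039, 0.259, 1.535, -0, 1.348, -0.203], TCP at [0.178, 0.521, 0.219] pointing down, gripper open.
Joint ranges: [-3.14, 3.14], [-0.91, 2.08], [0.19, 2.58], [-1.22, 4.36], [0.22, 2.71], [-3.12, 3.12]. Speed limits (rad/s): [2.57, 2.57, 3.14, 3.14, 3.14, 3.14].

## Interface

Orientations are given as a rotation vector (axis times angle).
In Python, from station import env gives the robot as it stands.
- The arm moves only by the tool apply_moves, never from a script. Its argument "increments" is one flat list of numbers, 7 for each row, row after row: the turn, a rotation vector about the tool's x, y, z in degrees, then the shift along the tool's x, y, z in m, then the finger opening in m, from 0 to 0.093. In form: [wx, wy, wz, dx, dy, dz, gripper, wx, wy, wz, dx, dy, dz, gripper, ...]. A call has 1 to 5 rows; each row is the pose to reach, as a shift and turn from the pose measured when the call began, along the tool's axes at that moment; what a row does not reach only later rows make up. A row lasts 1/10 s, in which the tool goes at most 50 mm and 8.59 degrees, less where a joint would pass 70% of its speed; a pose out of reach is approached as far as the arm can. A call with a gripper value outside its range is refused whole. The fingers move at their own pace and stop on an object; the grip force is fixed at half the most. Time passes only in rows, so rows that repeat a pose let the fingers close. It gives the time, the measured TCP pose, the force and the opening at its end, in the units of the state.
- env.observe(): the state, without advancing time (a new reading comes with each control period).
- env.get_image(name): name is "scene" or "top"; returns a dict with "img" (400x640x3 uint8, red, green, blue), "depth" (400x640 float32, m along the optical axis (not along the pixel's ray), 0 where there is no reading), "camera_matrix" (3x3 intrinsics, pixels), "xyz" and "rotation" of the camera in the world. Camera axes: x right, y down, z forward; pixel columns grow to the right and rows downward; lengths in m; the calibration is good to about 2 mm. A picture is of the moment at which its call begins.
- env.job_done(): hands the job in, once; it reports no verdict.
The state is a dict: "time": time; "qpos": joint angles; "dq": joint speeds; "effort": joint torques, N m; "position": TCP position; "tool_rot": TCP orientation; "wrist_force": force on the tool from outside, world axes, zero at the start; "torque": the same for the moment, N m; "width": finger opening in m.
Only numpy, scipy, OpenCV 4.12 (cv2) and the standard library are available. Lean on these libraries where they do the work, as an engineer would, in place of code of your own. Each camera call takes 0.05 s, during which the arm holds its last target. There are 200 camera calls.

## Working session

There is one attempt and no reset: what is moved stays moved. The work goes in short steps, Python scripts to look and compute and a tool call to move; the robot and the scene stay as the last step left them, time stands still between calls to the robot, and variables do not carry over. Pictures are saved under pics/ and viewed, about 8 in all and at most 12, crops included, and the job is handed in when it is done.

Besides the shell and the picture viewer there is one more tool, called after ">>>" by a JSON object that holds its "method" and its "body". apply_moves: Moves the arm, as the interface text tells. Its arguments: {"type":"object","properties":{"increments":{"type":"array"}},"required":["increments"]}

```bash
mkdir -p pics
cat > h.py <<'E'
import numpy as np, cv2
from scipy.spatial.transform import Rotation as R
from station import env
def cloud(d):
    K=d["camera_matrix"];z=d["depth"];v,u=np.mgrid[:400,:640]
    p=np.stack([(u-K[0,2])/K[0,0]*z,(v-K[1,2])/K[1,1]*z,z],-1)
    rot=np.array(d["rotation"]); rot=rot if rot.shape==(3,3) else R.from_rotvec(rot).as_matrix()
    P=p@rot.T+np.array(d["xyz"]); P[z==0]=np.nan
    return P
def save(n,img): cv2.imwrite(f"pics/{n}.png",cv2.cvtColor(img,cv2.COLOR_RGB2BGR))
E
python3 - <<'E'
from h import *
for n in("scene","top"):
    d=env.get_image(n);save(n+"0",d["img"]);print(n,d["xyz"],d["rotation"],d["camera_matrix"][0])
    np.savez(n+"0.npz",P=cloud(d),img=d["img"])
print(env.observe())
E
```

```text
scene [ 1.12375581 -0.01912652  0.97174678] [-1.94113544 -1.81298788  0.53229396] [424.07325268   0.         316.91500977]
top [0.42699087 0.02939704 1.62857789] [-2.211361    2.15775101 -0.09757079] [495.17173833   0.         322.89837383]
{'time': 0.1, 'qpos': array([ 1.03922198e+00,  2.59247150e-01,  1.53594496e+00, -1.35316259e-06,
        1.34801795e+00, -2.02806698e-01]), 'dq': array([-0.00030497, -0.00207221, -0.00186822, -0.00214898, -0.00118455,
        0.0010364 ]), 'effort': array([ 3.01379710e-03, -4.38202250e+01, -2.84642905e+01,  7.20764254e-02,
        3.61446594e-02, -1.90820867e-05]), 'position': array([0.17731279, 0.52012149, 0.21792473]), 'tool_rot': array([ 2.55448554e+00,  1.82758537e+00, -2.32033270e-03]), 'wrist_force': array([-0.38743698,  0.77291909, -0.97909779]), 'torque': array([-3.72635709e-02, -9.63830334e-05, -5.74889661e-02]), 'width': 0.09316228034856236}
```

View pics/scene0.png

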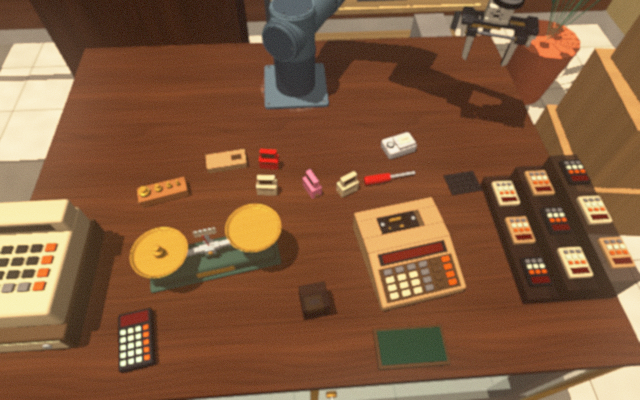

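View pics/top0.png

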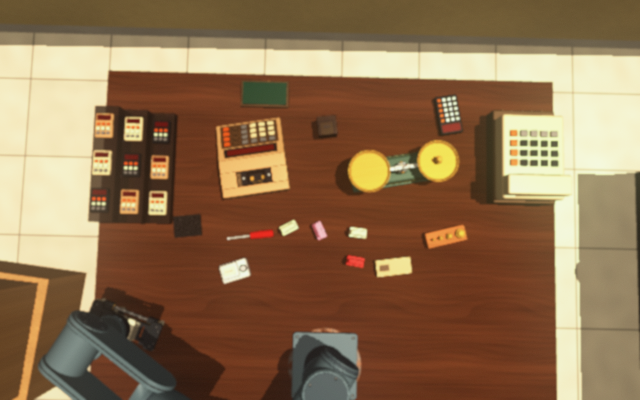

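The two cream packs are at scene (267,185) and (348,184), and at top (357,232) and (289,227). The pink (312,183) and red (268,158) look-alikes aren't meant. The bay is at scene (400,222), the load pan at scene (253,228), and the check weight sits on the pan at (158,252). I'll measure these and confirm with a crop.

Run:
```python
from h import *
S=np.load("scene0.npz");T=np.load("top0.npz")
a=cv2.resize(S["img"][140:260,230:450],None,fx=3.4,fy=3.4,interpolation=cv2.INTER_CUBIC)[:, :748]
b=cv2.resize(T["img"][160:245,215:400],None,fx=4,fy=4,interpolation=cv2.INTER_CUBIC)
save("crop1",a);save("crop2",b)
def rect(Q):
    (c,s,ang)=cv2.minAreaRect((Q[:,:2]*1000).astype(np.float32));return np.round(c,1),np.round(s,1),round(ang,1)
for n,D,boxes in(("scene",S,dict(p1=(250,170,284,200),p2=(332,168,364,200))),("top",T,dict(p1=(343,222,372,243),p2=(275,216,302,239)))):
    for k,(x0,y0,x1,y1) in boxes.items():
        P=D["P"][y0:y1,x0:x1].reshape(-1,3)
        top=P[P[:,2]>.055];body=P[(P[:,2]>.02)]
        mid=P[(abs(P[:,2]-.036)<.006)]
        print(n,k,"grip n",len(top),top[:,2].max(),np.median(top[:,2]),rect(top),"body",rect(body),"bodytop",np.median(mid[:,2]))
for n,D,bx in(("scene",S,(220,200,288,255)),("top",T,(342,145,395,198))):
    x0,y0,x1,y1=bx;P=D["P"][y0:y1,x0:x1].reshape(-1,3);im=D["img"][y0:y1,x0:x1].reshape(-1,3).astype(int)
    m=(im[:,0]>150)&(im[:,1]>110)&(im[:,2]<110)&(P[:,2]>.085)
    Q=P[m];c,r=cv2.minEnclosingCircle((Q[:,:2]*1000).astype(np.float32));print(n,"pan",c,r,np.nanmedian(Q[:,2]),Q.mean(0))
for n,D,bx in(("scene",S,(370,205,430,240)),("top",T,(228,160,280,192))):
    x0,y0,x1,y1=bx;P=D["P"][y0:y1,x0:x1].reshape(-1,3);im=D["img"][y0:y1,x0:x1].reshape(-1,3).astype(int)
    m=(im.max(1)<85)
    Q=P[m];print(n,"bay dark",m.sum(),rect(Q[np.isfinite(Q[:,0])]),np.nanpercentile(Q[:,2],[5,50,95]))
# calculator deck outline, top view
P=T["P"][110:205,205:300].reshape(-1,3);Q=P[P[:,2]>.03];print("calc",rect(Q))
P=S["P"][195:310,345:470].reshape(-1,3);Q=P[P[:,2]>.03];print("calc",rect(Q))
```

```text
scene p1 grip n 96 0.06643782669276699 0.06169883201604287 (array([428.3, -97.6]), array([44. , 15.5]), 85.1) body (array([428.4, -98.3]), array([53.9, 32.2]), 83.6) bodytop 0.03477938269244274
scene p2 grip n 94 0.06691913484829393 0.06138534019114528 (array([438.9, 124.4]), array([16. , 45.3]), 27.5) body (array([439.4, 124.4]), array([31.4, 54. ]), 25.9) bodytop 0.03439102163384988
top p1 grip n 69 0.06973465743847718 0.06329564409897337 (array([423.7, -96.8]), array([46.3, 14.3]), 83.1) body (array([423.9, -96.5]), array([53.8, 30.2]), 85.1) bodytop 0.03564476706452857
top p2 grip n 70 0.07630613791405882 0.06256601992124322 (array([434.2, 126. ]), array([14.2, 44.9]), 28.0) body (array([434.6, 125.4]), array([30.2, 52.8]), 27.9) bodytop 0.03534203234166333
scene pan (615.6751098632812, -122.06364440917969) 65.39476013183594 0.11701710515341546 [ 0.61453615 -0.12269259  0.11741241]
top pan (613.4478759765625, -121.8117904663086) 64.72489929199219 0.11873238675769637 [ 0.61405886 -0.121711    0.11878622]
scene bay dark 363 (array([596.8, 229.8]), array([42.5, 92.1]), 9.6) [0.03999831 0.07481763 0.07907999]
top bay dark 235 (array([592.8, 229.3]), array([40.3, 89.8]), 9.4) [0.03802156 0.0729968  0.08208005]
calc (array([657.1, 249.3]), array([240.1, 211.6]), 9.8)
calc (array([661. , 247.1]), array([240.8, 211.4]), 9.8)
```

View pics/crop1.png

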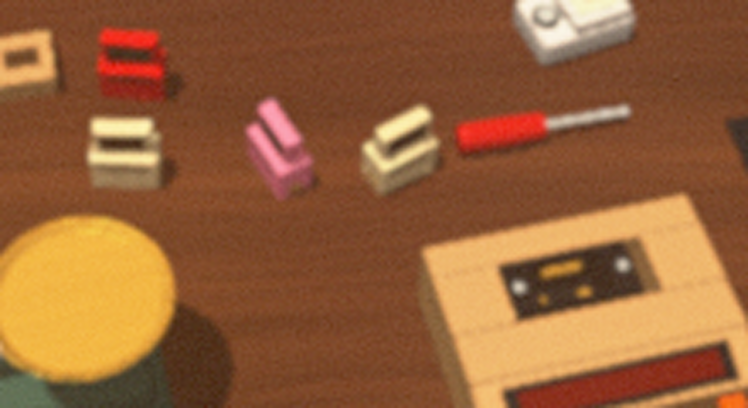

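View pics/crop2.png

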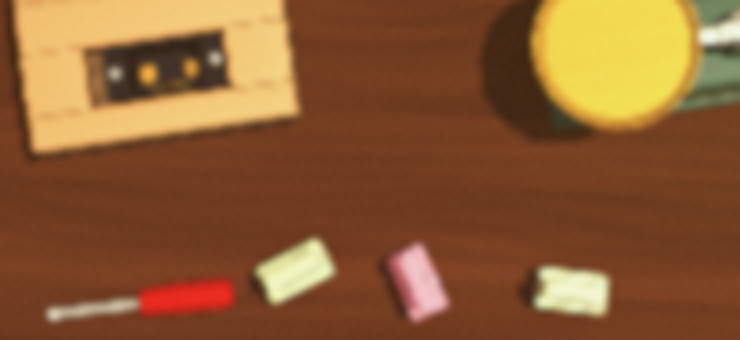

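The crops confirm it: cream packs p1 (about 426,-97 mm) and p2 (437,125), with pink and red lying apart from both. The bay is at (595,229.5), yaw about 9.8°, and the load pan at (614.5,-122) with its surface at 118 mm. I'll weigh p1 first.

```bash
cat > go.py <<'E'
import sys
from h import *
# go.py x y z(mm) yaw(deg): shift/turn in tool axes to tool-down pose
def rel(x,y,z,yaw):
    s=env.observe();Rc=R.from_rotvec(s["tool_rot"])
    p=np.array([x,y,z])/1000; best=None
    for k in(0,180):
        Rt=R.from_euler("z",yaw+k,degrees=True)*R.from_rotvec([np.pi,0,0])
        w=(Rc.inv()*Rt).as_rotvec(degrees=True)
        if best is None or np.linalg.norm(w)<np.linalg.norm(best): best=w
    print("t",round(s["time"],2),"pos",np.round(s["position"]*1000,1),"F",np.round(s["wrist_force"],2),"w",round(s["width"]*1000,1))
    print("turn",np.round(best,2),"shift",np.round(Rc.inv().apply(p-s["position"]),4))
a=list(map(float,sys.argv[1:]))
for i in range(0,len(a),4): rel(*a[i:i+4])
E
python3 go.py 426 -97 150 -6  426 -97 41 -6
```

```text
t 0.1 pos [177.3 520.1 217.9] F [-0.39  0.77 -0.98] w 93.2
turn [5.000e-02 9.000e-02 7.716e+01] shift [-0.5037  0.4346  0.0686]
t 0.1 pos [177.3 520.1 217.9] F [-0.39  0.77 -0.98] w 93.2
turn [5.000e-02 9.000e-02 7.716e+01] shift [-0.5035  0.4347  0.1776]
```

>>> {"method": "apply_moves", "body": {"increments": [0, 0, 20, -0.17, 0.145, 0.0, 0.045, 0, 0, 40, -0.34, 0.29, 0.0, 0.045, 0, 0, 60, -0.504, 0.435, 0.02, 0.045, 0, 0, 77.2, -0.504, 0.435, 0.04, 0.045, 0, 0, 77.2, -0.504, 0.435, 0.068, 0.045]}}

```text
time: 0.6
position: [0.2705, 0.2874, 0.2064]
tool_rot: [3.048, 0.757, 0.0]
wrist_force: [1.4, -0.9, 0.4]
width: 0.0577
```

```bash
python3 go.py 426 -97 120 -6
```

```text
t 0.6 pos [270.5 287.4 206.4] F [ 1.4  -0.85  0.38] w 57.7
turn [ 0.06 -0.   33.89] shift [-0.0423  0.4124  0.0868]
```

>>> {"method": "apply_moves", "body": {"increments": [0, 0, 34, -0.042, 0.412, 0.06, 0.045, 0, 0, 34, -0.042, 0.412, 0.06, 0.045, 0, 0, 34, -0.042, 0.412, 0.06, 0.045, 0, 0, 34, -0.042, 0.412, 0.06, 0.045, 0, 0, 34, -0.042, 0.412, 0.06, 0.045]}}

```text
time: 1.1
position: [0.3631, 0.0576, 0.1708]
tool_rot: [3.136, -0.174, 0.002]
wrist_force: [0.6, 0.3, 0.1]
width: 0.0451
```

```bash
python3 go.py 426 -97 120 -6
```

```text
t 1.1 pos [363.1  57.6 170.8] F [0.59 0.28 0.11] w 45.1
turn [ 0.04 -0.06 -0.37] shift [0.0796 0.1467 0.0509]
```

>>> {"method": "apply_moves", "body": {"increments": [0, 0, -0.4, 0.08, 0.147, 0.05, 0.045, 0, 0, -0.4, 0.08, 0.147, 0.05, 0.045, 0, 0, -0.4, 0.08, 0.147, 0.05, 0.045, 0, 0, -0.4, 0.08, 0.147, 0.05, 0.045, 0, 0, -0.4, 0.08, 0.147, 0.05, 0.045]}}

```text
time: 1.6
position: [0.4268, -0.1002, 0.1197]
tool_rot: [3.136, -0.17, -0.001]
wrist_force: [-0.3, 0.7, 0.8]
width: 0.0451
```

```bash
python3 go.py 426 -97 41 -6
```

```text
t 1.6 pos [ 426.8 -100.2  119.7] F [-0.33  0.72  0.77] w 45.1
turn [ 0.04  0.03 -0.2 ] shift [-0.0012 -0.0032  0.0787]
```

Descend and close.

>>> {"method": "apply_moves", "body": {"increments": [0, 0, -0.2, -0.001, -0.003, 0.04, 0.045, 0, 0, -0.2, -0.001, -0.003, 0.078, 0.045, 0, 0, -0.2, -0.001, -0.003, 0.078, 0.045, 0, 0, -0.2, -0.001, -0.003, 0.078, 0.0, 0, 0, -0.2, -0.001, -0.003, 0.078, 0.0]}}

```text
time: 2.1
position: [0.4273, -0.0972, 0.0434]
tool_rot: [3.136, -0.163, 0.003]
wrist_force: [0.1, -0.6, -0.2]
width: 0.0335
```

>>> {"method": "apply_moves", "body": {"increments": [0, 0, 0, 0, 0, 0, 0.0, 0, 0, 0, 0, 0, 0, 0.0, 0, 0, 0, 0, 0, -0.05, 0.0, 0, 0, 0, 0, 0, -0.1, 0.0, 0, 0, 0, 0, 0, -0.15, 0.0]}}

```text
time: 2.6
position: [0.4265, -0.0966, 0.1957]
tool_rot: [3.136, -0.163, 0.003]
wrist_force: [1.7, -0.5, -1.1]
width: 0.0133
```

```bash
python3 go.py 614.5 -122 190 -6
```

```text
t 2.6 pos [426.5 -96.6 195.7] F [ 1.73 -0.46 -1.14] w 13.3
turn [ 0.09 -0.13  0.05] shift [0.1896 0.0058 0.0061]
```

>>> {"method": "apply_moves", "body": {"increments": [0, 0, 0, 0.05, 0.001, 0, 0.0, 0, 0, 0, 0.1, 0.002, 0, 0.0, 0, 0, 0, 0.15, 0.004, 0, 0.0, 0, 0, 0, 0.19, 0.006, 0, 0.0, 0, 0, 0, 0.19, 0.006, 0.006, 0.0]}}

```text
time: 3.1
position: [0.6194, -0.1233, 0.1902]
tool_rot: [3.135, -0.162, 0.01]
wrist_force: [-0.5, 0.3, -2.4]
width: 0.0132
```

```bash
python3 - <<'E'
from h import *
import cv2
o=[]
for n,b in(("scene",(210,130,300,260)),("top",(340,130,400,200))):
    d=env.get_image(n);P=cloud(d);x0,y0,x1,y1=b
    o.append(cv2.resize(d["img"][y0:y1,x0:x1],(390,560 if n=="scene" else 450)))
    Q=P[y0:y1,x0:x1].reshape(-1,3);im=d["img"][y0:y1,x0:x1].reshape(-1,3).astype(int)
    m=(Q[:,2]>.13)&(Q[:,2]<.195)&(im[:,2]>100)&(im[:,0]>170)
    q=Q[m]; print(n,m.sum(),np.percentile(q,[2,50,98],axis=0) if m.sum() else "")
h=560;o[1]=np.vstack([o[1],np.zeros((110,390,3),np.uint8)])
save("hold",np.hstack(o)); print(env.observe()["position"],env.observe()["wrist_force"],env.observe()["width"])
E
python3 go.py 614.5 -122 165 -6
```

```text
scene 3 [[ 0.62136403 -0.21509402  0.13673342]
 [ 0.62257203 -0.20904586  0.13897459]
 [ 0.62537122 -0.20738809  0.14012923]]
top 0 
[ 0.61424435 -0.12191578  0.18869328] [-1.44190778  0.71238313 -1.37143799] 0.013193316717326988
t 3.2 pos [ 614.2 -121.9  188.7] F [-1.44  0.71 -1.37] w 13.2
turn [0.05 0.05 0.07] shift [0.0003 0.     0.0237]
```

View pics/hold.png

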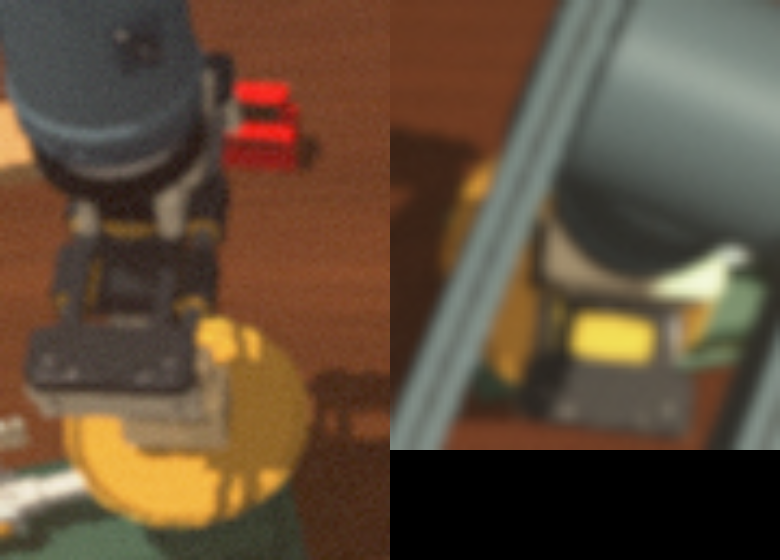

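The picture shows the pack held upright over the load pan. I'll lower it slowly.

>>> {"method": "apply_moves", "body": {"increments": [0, 0, 0, 0, 0, 0.012, 0.0, 0, 0, 0, 0, 0, 0.022, 0.0, 0, 0, 0, 0, 0, 0.026, 0.0, 0, 0, 0, 0, 0, 0.027, 0.0, 0, 0, 0, 0, 0, 0.028, 0.0]}}

```text
time: 3.7
position: [0.6138, -0.1218, 0.1609]
tool_rot: [3.137, -0.163, -0.002]
wrist_force: [-1.1, 0.6, 0.6]
width: 0.013
```

>>> {"method": "apply_moves", "body": {"increments": [0, 0, 0, 0, 0, 0, 0.0, 0, 0, 0, 0, 0, 0, 0.0, 0, 0, 0, 0, 0, 0.0, 0.0]}}

```text
time: 4.0
position: [0.6138, -0.1219, 0.1612]
tool_rot: [3.137, -0.163, -0.001]
wrist_force: [0.2, 0.1, -0.2]
width: 0.0133
```

```bash
python3 go.py 614.5 -122 159.5 -6
python3 - <<'E'
from h import *
d=env.get_image("scene");P=cloud(d)
Q=P[200:255,220:288].reshape(-1,3);im=d["img"][200:255,220:288].reshape(-1,3).astype(int)
m=(im[:,0]>150)&(im[:,1]>110)&(im[:,2]<110)&(Q[:,2]>.08);print(m.sum(),np.nanmedian(Q[m,2]))
E
```

```text
t 4.0 pos [ 613.8 -121.9  161.2] F [ 0.17  0.07 -0.23] w 13.3
turn [0.05 0.04 0.06] shift [0.0007 0.     0.0017]
856 0.09946542942582104
```

Run:
```python
from h import *
d=env.get_image("scene");P=cloud(d)
save("pan1",cv2.resize(d["img"][160:300,120:310],(780,575),interpolation=cv2.INTER_CUBIC))
for x,y in((275,225),(265,240),(240,240),(232,222),(150,240),(180,255),(158,265)):print(x,y,np.round(P[y,x],3))
```

```text
275 225 [ 0.599 -0.071  0.099]
265 240 [ 0.639 -0.095  0.1  ]
240 240 [ 0.636 -0.153  0.1  ]
232 222 [ 0.7   -0.141  0.286]
150 240 [ 0.63  -0.356  0.114]
180 255 [ 0.675 -0.283  0.118]
158 265 [ 0.695 -0.329  0.115]
```

View pics/pan1.png

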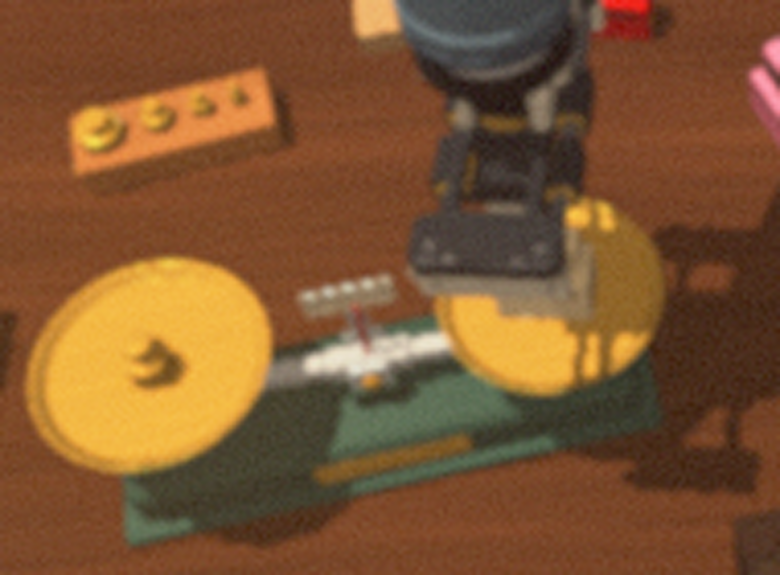

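The load pan is down at about 99 mm with the check-weight pan up at 117, so the pack is already resting on the pan and I can release it. The pack must have been gripped near its top.

>>> {"method": "apply_moves", "body": {"increments": [0, 0, 0, 0, 0, 0, 0.04, 0, 0, 0, 0, 0, 0, 0.04, 0, 0, 0, 0, 0, 0, 0.04, 0, 0, 0, 0, 0, -0.03, 0.04, 0, 0, 0, 0, 0, -0.06, 0.04]}}

```text
time: 4.6
position: [0.6133, -0.1216, 0.2207]
tool_rot: [-3.137, 0.163, 0.006]
wrist_force: [0.6, 0.7, 1.1]
width: 0.0394
```

>>> {"method": "apply_moves", "body": {"increments": [0, 0, 0, -0.04, 0, -0.03, 0.04, 0, 0, 0, -0.08, 0, -0.03, 0.04, 0, 0, 0, -0.12, 0, -0.03, 0.04, 0, 0, 0, -0.16, 0, -0.03, 0.04, 0, 0, 0, -0.18, 0, -0.03, 0.04]}}

```text
time: 5.1
position: [0.4316, -0.1022, 0.2516]
tool_rot: [3.137, -0.163, -0.006]
wrist_force: [-0.2, -0.1, 0.4]
width: 0.0395
```

```bash
cat > pan.py <<'E'
import sys
from h import *
for n,b in(("scene",(215,175,295,260)),("top",(335,130,400,200))):
    d=env.get_image(n);P=cloud(d);x0,y0,x1,y1=b
    if n=="scene":save(sys.argv[1],cv2.resize(d["img"][160:300,120:310],(780,575),interpolation=cv2.INTER_CUBIC))
    Q=P[y0:y1,x0:x1].reshape(-1,3);im=d["img"][y0:y1,x0:x1].reshape(-1,3).astype(int)
    near=np.hypot(Q[:,0]-.6145,Q[:,1]+.122)<.06
    m=near&(im[:,2]<110)&(Q[:,2]>.085)&(Q[:,2]<.13);print(n,"pan z",np.median(Q[m,2]))
    for lo in(.115,.145):
        q=Q[near&(Q[:,2]>lo)&(Q[:,2]<.2)&(im[:,2]>90)]
        if len(q)>8:print(lo,len(q),np.percentile(q[:,2],[50,95]),cv2.minAreaRect((q[:,:2]*1000).astype(np.float32)))
E
python3 pan.py weigh1
```

```text
scene pan z 0.09731602773231346
0.115 270 [0.13871747 0.16215669] ((618.92138671875, -124.37274932861328), (54.51779556274414, 29.25376319885254), 87.5694808959961)
0.145 120 [0.15994252 0.16290417] ((617.3721313476562, -123.82618713378906), (45.57100296020508, 16.073938369750977), 85.43363952636719)
top pan z 0.098596909587505
0.115 174 [0.1411625 0.1657123] ((613.9151611328125, -122.98287963867188), (53.692527770996094, 30.70297622680664), 83.97089385986328)
0.145 82 [0.16212926 0.16673368] ((613.6653442382812, -122.88716125488281), (45.297794342041016, 14.331535339355469), 85.8108139038086)
```

View pics/weigh1.png

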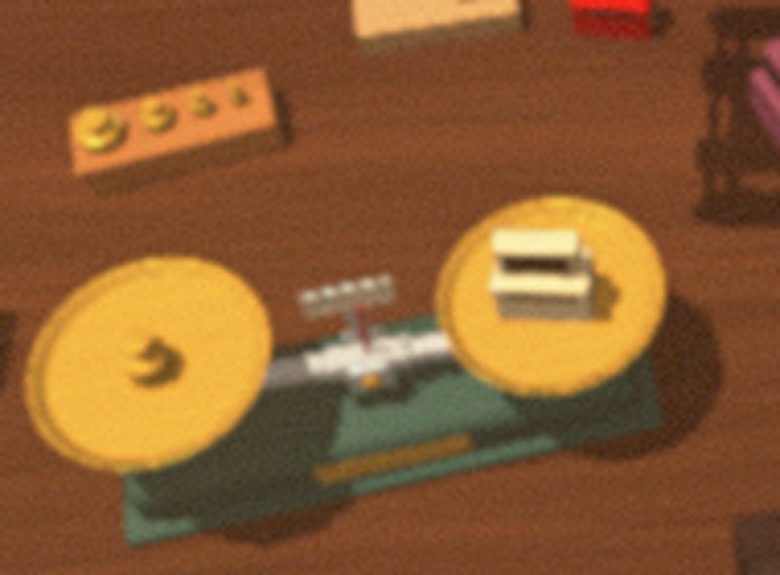

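The pan stayed at about 98 mm for roughly a second after release, so p1 is the heavy pack. It stands at about (616,-123.5), yaw -4.5. I'll confirm the beam again on the way and regrasp it lower.

```bash
python3 go.py 616 -123.3 215 -4.8; python3 pan.py weigh1b|grep z
```

```text
t 5.2 pos [ 432.3 -102.5  252. ] F [ 0.67  0.5  -0.38] w 40.1
turn [ 0.03  0.18 -1.17] shift [0.185  0.0016 0.0364]
scene pan z 0.09736365972725214
top pan z 0.0985107275814836
```

>>> {"method": "apply_moves", "body": {"increments": [0, 0.2, -1.2, 0.05, 0.001, 0, 0.04, 0, 0.2, -1.2, 0.1, 0.001, 0, 0.04, 0, 0.2, -1.2, 0.15, 0.0015, 0.01, 0.04, 0, 0.2, -1.2, 0.185, 0.0016, 0.036, 0.04, 0, 0.2, -1.2, 0.185, 0.0016, 0.036, 0.04]}}

```text
time: 5.8
position: [0.6215, -0.1239, 0.2079]
tool_rot: [-3.136, 0.129, 0.009]
wrist_force: [0.0, -0.6, -1.3]
width: 0.04
```

```bash
python3 go.py 616 -123.3 138 -4.8; python3 pan.py weigh1c|grep z
```

```text
t 5.8 pos [ 621.5 -123.9  207.9] F [ 0.01 -0.59 -1.28] w 40.0
turn [-0.13  0.35  0.08] shift [-0.0051 -0.      0.0699]
scene pan z 0.09735443884399386
top pan z 0.09797963299667689
```

```bash
python3 go.py 616 -123.3 138 -4.8
```

```text
t 5.9 pos [ 619.1 -123.8  213. ] F [ 0.25  0.59 -0.63] w 39.6
turn [-0.03  0.14  0.08] shift [-0.0029 -0.0002  0.075 ]
```

>>> {"method": "apply_moves", "body": {"increments": [0, 0, 0, -0.003, 0, 0.03, 0.04, 0, 0, 0, -0.003, 0, 0.055, 0.04, 0, 0, 0, -0.003, 0, 0.072, 0.04, 0, 0, 0, -0.003, 0, 0.075, 0.04, 0, 0, 0, -0.003, 0, 0.075, 0.04]}}

```text
time: 6.4
position: [0.6158, -0.1236, 0.1395]
tool_rot: [-3.139, 0.13, 0.002]
wrist_force: [-0.8, 0.5, 0.5]
width: 0.0402
```

```bash
python3 go.py 616 -123.3 138 -4.8
```

```text
t 6.4 pos [ 615.8 -123.6  139.5] F [-0.79  0.45  0.54] w 40.2
turn [-0.01  0.06  0.07] shift [ 0.0001 -0.0003  0.0015]
```

>>> {"method": "apply_moves", "body": {"increments": [0, 0, 0, 0, 0, 0.001, 0.0, 0, 0, 0, 0, 0, 0.001, 0.0, 0, 0, 0, 0, 0, 0.001, 0.0, 0, 0, 0, 0, 0, 0.001, 0.0, 0, 0, 0, 0, 0, 0.001, 0.0]}}

```text
time: 6.9
position: [0.6162, -0.1237, 0.1392]
tool_rot: [3.139, -0.13, 0.0]
wrist_force: [-0.7, 0.6, 3.5]
width: 0.0139
```

```bash
python3 go.py 595 229.5 200 9.8
```

```text
t 6.9 pos [ 616.2 -123.7  139.2] F [-0.75  0.57  3.46] w 13.9
turn [  0.02  -0.   -14.53] shift [-0.0502 -0.3503 -0.0609]
```

>>> {"method": "apply_moves", "body": {"increments": [0, 0, 0, 0, 0, -0.03, 0.0, 0, 0, 0, 0, 0, -0.075, 0.0, 0, 0, -7, -0.007, -0.05, -0.075, 0.0, 0, 0, -14.5, -0.014, -0.1, -0.075, 0.0, 0, 0, -14.5, -0.021, -0.15, -0.075, 0.0]}}

```text
time: 7.4
position: [0.6074, 0.0272, 0.2142]
tool_rot: [3.13, 0.271, 0.0]
wrist_force: [0.0, 0.2, -0.9]
width: 0.0136
```

```bash
python3 go.py 594 229.5 200 9.8
```

```text
t 7.4 pos [607.4  27.2 214.2] F [ 0.03  0.25 -0.86] w 13.6
turn [ 0.   -0.    0.09] shift [ 0.0216 -0.2016  0.0142]
```

>>> {"method": "apply_moves", "body": {"increments": [0, 0, 0, 0.005, -0.05, 0.0, 0.0, 0, 0, 0, 0.01, -0.1, 0.0, 0.0, 0, 0, 0, 0.016, -0.15, 0.01, 0.0, 0, 0, 0, 0.0216, -0.2016, 0.02, 0.0, 0, 0, 0, 0.0216, -0.2016, 0.05, 0.0]}}

```text
time: 7.9
position: [0.5946, 0.236, 0.1664]
tool_rot: [-3.126, -0.279, -0.01]
wrist_force: [0.5, -0.4, -0.8]
width: 0.0137
```

```bash
python3 - <<'E'
from h import *
d=env.get_image("scene");P=cloud(d)
save("bay1",cv2.resize(d["img"][160:270,340:470],(700,592),interpolation=cv2.INTER_CUBIC))
s=env.observe();p=s["position"];print(np.round(p,4))
c,sn=np.cos(np.radians(9.8)),np.sin(np.radians(9.8));M=np.array([[c,sn,0],[-sn,c,0],[0,0,1]])
D=(P.reshape(-1,3)-p)@M.T; im=d["img"].reshape(-1,3).astype(int)
m=(abs(D[:,0])<.03)&(abs(D[:,1])<.05)&(D[:,2]<-.001)&(D[:,2]>-.05)&(im[:,0]>110)
print(m.sum(),np.percentile(D[m],[1,2,50,98,99],axis=0).round(4))
# initial-picture bay pocket & cradle in calculator axes relative to (595,229.5)
for n in("scene","top"):
    Z=np.load(n+"0.npz");Q=(Z["P"].reshape(-1,3)-[.595,.2295,0])@M.T;im=Z["img"].reshape(-1,3).astype(int)
    w=(abs(Q[:,0])<.03)&(abs(Q[:,1])<.06)
    a=Q[w&(Q[:,2]<.062)];b=Q[w&(im.max(1)<85)&(Q[:,2]>.074)]
    print(n,"low",len(a),a[:,:2].min(0).round(4),a[:,:2].max(0).round(4),"rim",len(b),np.percentile(b[:,:2],[1,99],axis=0).round(4))
E
python3 go.py 594.5 229.5 130 9.8
```

```text
[0.5909 0.2334 0.1585]
171 [[-0.0086 -0.0266 -0.0334]
 [-0.0073 -0.0265 -0.0332]
 [ 0.0188 -0.0144 -0.017 ]
 [ 0.0212  0.0149 -0.0017]
 [ 0.0214  0.0155 -0.0015]]
scene low 172 [-0.0248 -0.0217] [0.005  0.0593] rim 201 [[-0.019  -0.0451]
 [ 0.023   0.0451]]
top low 189 [-0.0249 -0.0466] [0.0219 0.06  ] rim 112 [[-0.022  -0.0442]
 [ 0.0177  0.0448]]
t 7.95 pos [590.9 233.4 158.5] F [-1.82  0.12 -5.19] w 14.2
turn [-0.05  0.34  0.37] shift [0.003  0.0045 0.0285]
```

View pics/bay1.png

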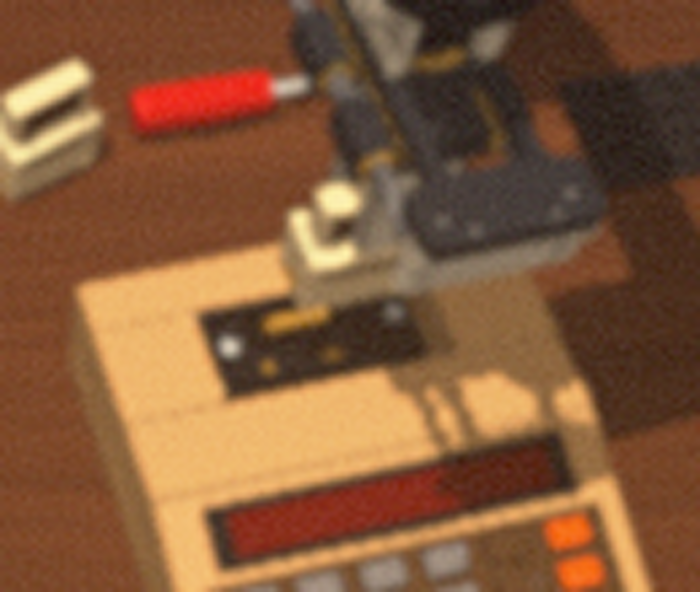

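The pack's -y end is 26.6 mm from the TCP, so the pack is centred in the grip. The cradle rim is centred at (595,229.5) in both views. Align and descend.

>>> {"method": "apply_moves", "body": {"increments": [0, 0, 0.3, 0.003, 0.0045, 0.01, 0.0, 0, 0, 0.3, 0.003, 0.0045, 0.02, 0.0, 0, 0, 0.3, 0.003, 0.0045, 0.028, 0.0, 0, 0, 0.3, 0.003, 0.0045, 0.028, 0.0, 0, 0, 0.3, 0.003, 0.0045, 0.028, 0.0]}}

```text
time: 8.45
position: [0.5951, 0.2286, 0.131]
tool_rot: [-3.13, -0.268, 0.008]
wrist_force: [0.1, 0.4, -1.3]
width: 0.0139
```

```bash
python3 go.py 595 229.5 119 9.8
```

```text
t 8.45 pos [595.1 228.6 131. ] F [ 0.14  0.42 -1.29] w 13.9
turn [-0.05  0.29 -0.01] shift [ 0.0001 -0.0009  0.012 ]
```

>>> {"method": "apply_moves", "body": {"increments": [0, 0.2, 0, 0, -0.0009, 0.006, 0.0, 0, 0.2, 0, 0, -0.0009, 0.01, 0.0, 0, 0.2, 0, 0, -0.0009, 0.013, 0.0, 0, 0.2, 0, 0, -0.0009, 0.015, 0.0, 0, 0.2, 0, 0, -0.0009, 0.017, 0.0]}}

```text
time: 8.95
position: [0.5948, 0.2295, 0.1138]
tool_rot: [-3.129, -0.268, 0.003]
wrist_force: [0.6, 0.5, -1.8]
width: 0.0137
```

```bash
python3 go.py 595 229.5 112 9.8
```

```text
t 8.95 pos [594.8 229.5 113.8] F [ 0.58  0.46 -1.82] w 13.7
turn [-0.05  0.1  -0.01] shift [0.0002 0.0001 0.0018]
```

>>> {"method": "apply_moves", "body": {"increments": [0, 0.1, 0, 0, 0, 0.002, 0.0, 0, 0.1, 0, 0, 0, 0.004, 0.0, 0, 0.1, 0, 0, 0, 0.005, 0.0]}}

```text
time: 9.25
position: [0.5946, 0.2296, 0.1086]
tool_rot: [-3.129, -0.268, 0.001]
wrist_force: [0.9, -0.7, -1.9]
width: 0.0137
```

>>> {"method": "apply_moves", "body": {"increments": [0, 0, 0, 0, 0, 0.002, 0.0, 0, 0, 0, 0, 0, 0.003, 0.0, 0, 0, 0, 0, 0, 0.003, 0.0]}}

```text
time: 9.55
position: [0.5955, 0.2297, 0.1062]
tool_rot: [-3.129, -0.268, -0.002]
wrist_force: [0.7, 0.2, 1.9]
width: 0.0137
```

```bash
python3 go.py 595 229.5 100 9.8
```

```text
t 9.55 pos [595.5 229.7 106.2] F [0.71 0.21 1.87] w 13.7
turn [-0.06 -0.09 -0.01] shift [-0.0005  0.0001  0.0062]
```

The underside is about 13 mm into the pocket and just touching the spring, so I'll press on gently.

>>> {"method": "apply_moves", "body": {"increments": [0, 0, 0, 0, 0, 0.002, 0.0, 0, 0, 0, 0, 0, 0.004, 0.0, 0, 0, 0, 0, 0, 0.006, 0.0]}}

```text
time: 9.85
position: [0.5956, 0.2297, 0.1001]
tool_rot: [-3.129, -0.268, -0.003]
wrist_force: [1.2, 0.1, 2.3]
width: 0.0136
```

```bash
python3 go.py 595 229.5 96 9.8
```

```text
t 9.85 pos [595.6 229.7 100.1] F [1.16 0.14 2.3 ] w 13.6
turn [-0.05 -0.12 -0.  ] shift [-0.0006  0.0001  0.0041]
```

>>> {"method": "apply_moves", "body": {"increments": [0, 0, 0, 0, 0, 0.002, 0.0, 0, 0, 0, 0, 0, 0.004, 0.0, 0, 0, 0, 0, 0, 0.006, 0.0]}}

```text
time: 10.15
position: [0.5957, 0.2297, 0.0939]
tool_rot: [-3.129, -0.268, -0.003]
wrist_force: [1.6, -0.2, 2.8]
width: 0.0141
```

>>> {"method": "apply_moves", "body": {"increments": [0, 0, 0, 0, 0, 0.002, 0.0, 0, 0, 0, 0, 0, 0.004, 0.0, 0, 0, 0, 0, 0, 0.005, 0.0]}}

```text
time: 10.45
position: [0.5957, 0.2297, 0.0886]
tool_rot: [-3.129, -0.268, -0.003]
wrist_force: [1.7, 0.1, 1.3]
width: 0.0135
```

```bash
python3 go.py 595 229.5 84 9.8
```

```text
t 10.45 pos [595.7 229.7  88.6] F [1.75 0.06 1.32] w 13.5
turn [-0.05 -0.11 -0.  ] shift [-0.0007  0.0001  0.0046]
```

>>> {"method": "apply_moves", "body": {"increments": [0, 0, 0, 0, 0, 0.002, 0.0, 0, 0, 0, 0, 0, 0.003, 0.0]}}

```text
time: 10.65
position: [0.5957, 0.2297, 0.0853]
tool_rot: [-3.129, -0.268, -0.003]
wrist_force: [1.2, 0.1, 1.5]
width: 0.0137
```

>>> {"method": "apply_moves", "body": {"increments": [0, 0, 0, 0, 0, 0.001, 0.0, 0, 0, 0, 0, 0, 0.002, 0.0]}}

```text
time: 10.85
position: [0.5957, 0.2297, 0.0832]
tool_rot: [-3.129, -0.268, -0.003]
wrist_force: [0.5, 0.3, 2.4]
width: 0.0137
```

>>> {"method": "apply_moves", "body": {"increments": [0, 0, 0, 0, 0, 0.001, 0.0, 0, 0, 0, 0, 0, 0.001, 0.0]}}

```text
time: 11.05
position: [0.5957, 0.2297, 0.0824]
tool_rot: [-3.129, -0.268, -0.003]
wrist_force: [-0.5, -0.8, 3.3]
width: 0.0139
```

>>> {"method": "apply_moves", "body": {"increments": [0, 0, 0, 0, 0, 0.001, 0.0, 0, 0, 0, 0, 0, 0.001, 0.0]}}

```text
time: 11.25
position: [0.5958, 0.2297, 0.0816]
tool_rot: [-3.129, -0.268, -0.003]
wrist_force: [-0.8, -0.6, 5.3]
width: 0.0138
```

>>> {"method": "apply_moves", "body": {"increments": [0, 0, 0, 0, 0, 0.001, 0.0, 0, 0, 0, 0, 0, 0.001, 0.0]}}

```text
time: 11.45
position: [0.5957, 0.2298, 0.0811]
tool_rot: [-3.129, -0.268, -0.004]
wrist_force: [-1.0, -0.9, 5.6]
width: 0.0136
```

>>> {"method": "apply_moves", "body": {"increments": [0, 0, 0, 0, 0, 0.001, 0.0, 0, 0, 0, 0, 0, 0.002, 0.0]}}

```text
time: 11.65
position: [0.5958, 0.2298, 0.08]
tool_rot: [-3.129, -0.269, -0.004]
wrist_force: [-2.1, -0.4, 9.4]
width: 0.0138
```

```bash
cat > seat.py <<'E'
from h import *
s=env.observe();print(s["position"].round(4),s["wrist_force"].round(2))
for n in("scene","top"):
    d=env.get_image(n);P=cloud(d)
    c,sn=np.cos(np.radians(9.8)),np.sin(np.radians(9.8));M=np.array([[c,sn,0],[-sn,c,0],[0,0,1]])
    D=(P.reshape(-1,3)-[.595,.2295,0])@M.T;im=d["img"].reshape(-1,3).astype(int)
    w=(abs(D[:,0])<.022)&(abs(D[:,1])<.046)
    body=w&(D[:,2]<.092)&(D[:,2]>.06)&(im[:,0]>110)&(abs(D[:,1])<.026)&(abs(D[:,0])<.016)
    rim=w&(im.max(1)<90)&(D[:,2]<.1)&(D[:,2]>.06)&(abs(D[:,1])>.031)&(abs(D[:,1])<.045)
    grip=w&(D[:,2]>.098)&(D[:,2]<.125)&(im[:,0]>110)
    for k,m in(("body",body),("rim",rim),("grip",grip)):
        if m.sum():print(n,k,m.sum(),np.median(D[m],0).round(4),np.percentile(D[m],[3,97],axis=0).round(4).tolist())
    deck=(abs(D[:,0])<.018)&(abs(abs(D[:,1])-.07)<.01);print(n,"deck",np.nanmedian(D[deck,2]).round(4))
E
python3 seat.py
```

```text
[0.5958 0.2298 0.08  ] [-2.13 -0.37  9.41]
scene body 69 [ 0.0081 -0.0197  0.0749] [[-0.0121, -0.0255, 0.0706], [0.0152, -0.0083, 0.0916]]
scene rim 60 [ 0.0052 -0.0366  0.0731] [[-0.0189, -0.0439, 0.07], [0.0197, -0.0311, 0.0761]]
scene grip 48 [ 0.005  -0.0129  0.1015] [[-0.0043, -0.024, 0.0993], [0.0199, -0.0074, 0.116]]
scene deck 0.4433
top rim 41 [-0.0047 -0.0367  0.0745] [[-0.0194, -0.0438, 0.0698], [0.0166, -0.0312, 0.0801]]
top deck 0.0763
```

>>> {"method": "apply_moves", "body": {"increments": [0, 0, 0, 0, 0, 0.001, 0.0, 0, 0, 0, 0, 0, 0.0015, 0.0]}}

```text
time: 11.95
position: [0.5958, 0.2298, 0.0797]
tool_rot: [-3.129, -0.269, -0.005]
wrist_force: [-2.0, -0.4, 9.9]
width: 0.0138
```

>>> {"method": "apply_moves", "body": {"increments": [0, 0, 0, 0, 0, 0.001, 0.0, 0, 0, 0, 0, 0, 0.003, 0.0]}}

```text
time: 12.15
position: [0.5958, 0.2298, 0.0782]
tool_rot: [-3.129, -0.269, -0.007]
wrist_force: [-3.1, 0.0, 13.9]
width: 0.0142
```

The slope is exactly the 2.5 N/mm of the rubber mount, and the force is past the spring's 10 N limit, so the pack is bottomed. Ease off, release and look.

>>> {"method": "apply_moves", "body": {"increments": [0, 0, 0, 0, 0, -0.002, 0.0, 0, 0, 0, 0, 0, -0.004, 0.0, 0, 0, 0, 0, 0, -0.0045, 0.035, 0, 0, 0, 0, 0, -0.0045, 0.035, 0, 0, 0, 0, 0, -0.0045, 0.035]}}

```text
time: 12.65
position: [0.5953, 0.2298, 0.0819]
tool_rot: [-3.129, -0.269, -0.004]
wrist_force: [-0.4, -0.5, -0.0]
width: 0.032
```

>>> {"method": "apply_moves", "body": {"increments": [0, 0, 0, 0, 0, -0.03, 0.035, 0, 0, 0, 0, 0, -0.075, 0.035, 0, 0, 0, -0.05, 0, -0.1, 0.035, 0, 0, 0, -0.1, 0, -0.1, 0.035, 0, 0, 0, -0.14, 0, -0.1, 0.035]}}

```text
time: 13.15
position: [0.4557, 0.2055, 0.182]
tool_rot: [-3.129, -0.269, -0.006]
wrist_force: [0.1, 0.1, 0.4]
width: 0.0351
```

```bash
python3 seat.py
python3 - <<'E'
from h import *
d=env.get_image("scene");save("seat",cv2.resize(d["img"][160:300,300:470],(700,576),interpolation=cv2.INTER_CUBIC))
E
python3 go.py 436.8 125 120 27.3
```

```text
[0.4557 0.2055 0.182 ] [0.06 0.15 0.38]
scene body 124 [ 0.0091 -0.0054  0.0776] [[-0.0107, -0.025, 0.074], [0.0155, 0.0237, 0.0884]]
scene rim 96 [ 0.0099 -0.0325  0.0767] [[-0.0171, -0.0439, 0.0734], [0.0208, 0.044, 0.0795]]
scene grip 114 [ 0.0036 -0.0017  0.1041] [[-0.0045, -0.0228, 0.0994], [0.0089, 0.02, 0.1077]]
scene deck 0.0718
top body 93 [-0.0077 -0.0039  0.0779] [[-0.0152, -0.0258, 0.0691], [0.0149, 0.0254, 0.0873]]
top rim 74 [-0.008   0.0321  0.0779] [[-0.0215, -0.0436, 0.0713], [0.0174, 0.044, 0.0843]]
top grip 73 [-0.0024  0.0011  0.1051] [[-0.0087, -0.0207, 0.0991], [0.0051, 0.0218, 0.1121]]
top deck 0.0729
t 13.3 pos [453.8 205.5 181.2] F [-0.18 -0.37  0.68] w 35.0
turn [ -0.03  -0.04 -17.44] shift [-0.0306  0.0764  0.0611]
```

View pics/seat.png

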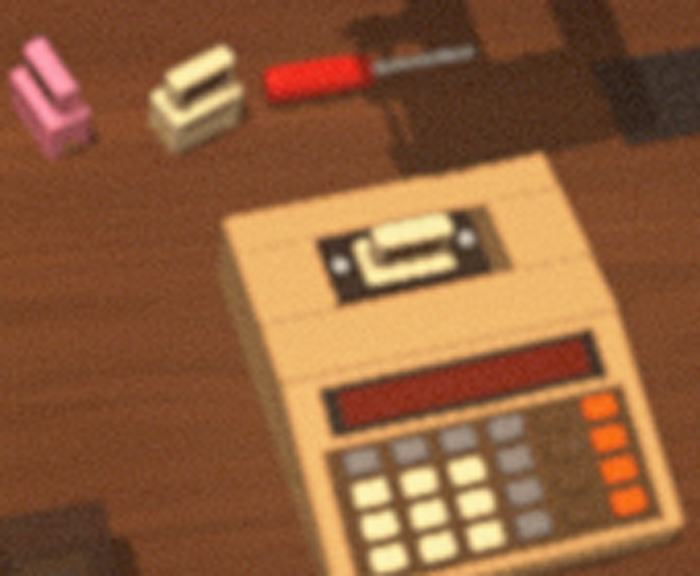

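The pack is seated flush (body 77.7 mm against rim 77.3). Next is p2, at crop pixel (195,100).

>>> {"method": "apply_moves", "body": {"increments": [0, 0, -8, -0.015, 0.038, 0.02, 0.04, 0, 0, -17.4, -0.0306, 0.0764, 0.05, 0.04, 0, 0, -17.4, -0.0306, 0.0764, 0.06, 0.04, 0, 0, -17.4, -0.0306, 0.0764, 0.06, 0.04, 0, 0, -17.4, -0.0306, 0.0764, 0.06, 0.04]}}

```text
time: 13.8
position: [0.4382, 0.1251, 0.1214]
tool_rot: [-3.053, -0.737, -0.002]
wrist_force: [0.2, -0.1, -0.4]
width: 0.0403
```

```bash
python3 go.py 436.8 125 40 27.3
```

```text
t 13.8 pos [438.2 125.1 121.4] F [ 0.23 -0.1  -0.39] w 40.3
turn [-0.01 -0.09 -0.14] shift [-0.0014 -0.0006  0.0814]
```

>>> {"method": "apply_moves", "body": {"increments": [0, 0, 0, -0.0014, -0.0005, 0.04, 0.04, 0, 0, 0, -0.0014, -0.0005, 0.07, 0.04, 0, 0, 0, -0.0014, -0.0005, 0.081, 0.04, 0, 0, 0, -0.0014, -0.0005, 0.081, 0.04, 0, 0, 0, -0.0014, -0.0005, 0.081, 0.04]}}

```text
time: 14.3
position: [0.4382, 0.1254, 0.0415]
tool_rot: [-3.053, -0.738, -0.005]
wrist_force: [0.6, 0.3, -1.0]
width: 0.04
```

>>> {"method": "apply_moves", "body": {"increments": [0, 0, 0, 0, 0, 0, 0.0, 0, 0, 0, 0, 0, 0, 0.0, 0, 0, 0, 0, 0, 0, 0.0, 0, 0, 0, 0, 0, 0, 0.0, 0, 0, 0, 0, 0, 0, 0.0]}}

```text
time: 14.8
position: [0.4386, 0.1254, 0.0419]
tool_rot: [-3.054, -0.738, -0.007]
wrist_force: [-0.2, -0.4, 4.1]
width: 0.0139
```

>>> {"method": "apply_moves", "body": {"increments": [0, 0, 0, 0, 0, -0.04, 0.0, 0, 0, 0, 0, 0, -0.08, 0.0, 0, 0, 0, 0, 0, -0.12, 0.0, 0, 0, 0, 0, 0, -0.17, 0.0, 0, 0, 0, 0, 0, -0.17, 0.0]}}

```text
time: 15.3
position: [0.4417, 0.1254, 0.2183]
tool_rot: [3.051, 0.738, 0.026]
wrist_force: [0.7, -0.9, -1.1]
width: 0.0145
```

```bash
python3 go.py 614.5 -122 205 0
```

```text
t 15.3 pos [441.7 125.4 218.3] F [ 0.74 -0.93 -1.15] w 14.5
turn [ 0.14 -0.94 27.18] shift [0.0405 0.2989 0.0158]
```

>>> {"method": "apply_moves", "body": {"increments": [0, -0.5, 8, 0.006, 0.045, 0, 0.0, 0, -0.9, 16, 0.012, 0.09, 0, 0.0, 0, -0.9, 24, 0.018, 0.135, 0, 0.0, 0, -0.9, 27, 0.024, 0.18, 0, 0.0, 0, -0.9, 27, 0.03, 0.225, 0.005, 0.0]}}

```text
time: 15.8
position: [0.5721, -0.0627, 0.2147]
tool_rot: [3.14, 0.002, 0.002]
wrist_force: [0.7, 0.8, -0.4]
width: 0.0138
```

```bash
python3 go.py 614.5 -122 195 0
```

```text
t 15.8 pos [572.1 -62.7 214.7] F [ 0.7   0.84 -0.38] w 13.8
turn [ 0.11 -0.09  0.08] shift [0.0423 0.0593 0.0199]
```

>>> {"method": "apply_moves", "body": {"increments": [0, 0, 0, 0.022, 0.03, 0.005, 0.0, 0, 0, 0, 0.042, 0.059, 0.01, 0.0, 0, 0, 0, 0.042, 0.059, 0.02, 0.0, 0, 0, 0, 0.042, 0.059, 0.02, 0.0, 0, 0, 0, 0.042, 0.059, 0.02, 0.0]}}

```text
time: 16.3
position: [0.6131, -0.1205, 0.194]
tool_rot: [3.141, 0.003, -0.001]
wrist_force: [-0.2, -1.2, -0.7]
width: 0.0138
```

```bash
python3 - <<'E'
from h import *
d=env.get_image("scene");P=cloud(d);p=env.observe()["position"];D=P.reshape(-1,3)-p;im=d["img"].reshape(-1,3).astype(int)
m=(abs(D[:,0])<.03)&(abs(D[:,1])<.04)&(D[:,2]<-.002)&(D[:,2]>-.055)&(im[:,2]>70)&(im[:,0]>100)
print(m.sum(),np.percentile(D[m],[2,50,98],axis=0).round(4))
Q=P[200:255,220:288].reshape(-1,3);i2=d["img"][200:255,220:288].reshape(-1,3).astype(int)
k=(i2[:,0]>120)&(i2[:,2]<100)&(Q[:,2]>.08)&(Q[:,2]<.13);print("pan",np.median(Q[k,2]))
E
python3 go.py 614.5 -122 161 0
```

```text
77 [[-0.0116 -0.024  -0.0413]
 [ 0.0143  0.0241 -0.0327]
 [ 0.0165  0.0274 -0.0067]]
pan 0.11695310886529237
t 16.35 pos [ 613.5 -120.5  194.8] F [ 0.2  -0.02 -0.75] w 13.8
turn [ 0.08 -0.03  0.14] shift [0.001  0.0015 0.0338]
```

>>> {"method": "apply_moves", "body": {"increments": [0, 0, 0, 0.001, 0.0015, 0.015, 0.0, 0, 0, 0, 0.001, 0.0015, 0.027, 0.0, 0, 0, 0, 0.001, 0.0015, 0.032, 0.0, 0, 0, 0, 0.001, 0.0015, 0.034, 0.0, 0, 0, 0, 0.001, 0.0015, 0.035, 0.0]}}

```text
time: 16.85
position: [0.6146, -0.1217, 0.16]
tool_rot: [3.14, 0.004, 0.001]
wrist_force: [0.1, -0.2, 0.0]
width: 0.0138
```

```bash
cat > z.py <<'E'
from h import *
d=env.get_image("scene");P=cloud(d);Q=P[200:255,220:288].reshape(-1,3);i2=d["img"][200:255,220:288].reshape(-1,3).astype(int)
k=(i2[:,0]>120)&(i2[:,2]<100)&(Q[:,2]>.08)&(Q[:,2]<.13);print("pan",np.median(Q[k,2]))
E
python3 z.py;python3 go.py 614.5 -122 159 0
```

```text
pan 0.11700142814786052
t 16.9 pos [ 614.6 -121.8  160. ] F [-0.02 -0.57 -0.05] w 14.0
turn [ 0.08 -0.05  0.15] shift [-0.0001  0.0002  0.001 ]
```

>>> {"method": "apply_moves", "body": {"increments": [0, 0, 0, 0, 0, 0.001, 0.0, 0, 0, 0, 0, 0, 0.0015, 0.0, 0, 0, 0, 0, 0, 0.0015, 0.0]}}

```text
time: 17.2
position: [0.6148, -0.1219, 0.1589]
tool_rot: [3.14, 0.004, 0.003]
wrist_force: [0.2, 0.2, 0.7]
width: 0.0136
```

```bash
python3 z.py;python3 go.py 614.5 -122 159 0
```

```text
pan 0.11600768278767709
t 17.25 pos [ 614.8 -121.9  158.8] F [-0.41  0.1   0.89] w 13.6
turn [ 0.09 -0.09  0.14] shift [-0.0003  0.0001 -0.0002]
```

The pan dropped about 1 mm, so the pack is in contact. Release and rise.

>>> {"method": "apply_moves", "body": {"increments": [0, 0, 0, 0, 0, 0, 0.038, 0, 0, 0, 0, 0, 0, 0.038, 0, 0, 0, 0, 0, 0, 0.038, 0, 0, 0, 0, 0, -0.01, 0.038, 0, 0, 0, 0, 0, -0.05, 0.038]}}

```text
time: 17.75
position: [0.6122, -0.1209, 0.2053]
tool_rot: [-3.14, -0.004, 0.011]
wrist_force: [1.6, -0.5, 0.3]
width: 0.0376
```

>>> {"method": "apply_moves", "body": {"increments": [0, 0, 0, 0, 0, -0.04, 0.038, 0, 0, 0, -0.05, 0, -0.05, 0.038, 0, 0, 0, -0.1, 0, -0.05, 0.038, 0, 0, 0, -0.15, 0, -0.05, 0.038, 0, 0, 0, -0.2, 0, -0.05, 0.038]}}

```text
time: 18.25
position: [0.4118, -0.1213, 0.2574]
tool_rot: [-3.141, -0.005, 0.01]
wrist_force: [-1.1, -1.3, 0.8]
width: 0.0382
```

>>> {"method": "apply_moves", "body": {"increments": [0, 0, 0, 0, 0, 0, 0.038, 0, 0, 0, 0, 0, 0, 0.038, 0, 0, 0, 0, 0, 0, 0.038, 0, 0, 0, 0, 0, 0, 0.038, 0, 0, 0, 0, 0, 0, 0.038]}}

```text
time: 18.75
position: [0.4128, -0.1215, 0.2573]
tool_rot: [-3.14, -0.006, 0.01]
wrist_force: [-0.2, 0.0, 0.3]
width: 0.0381
```

```bash
python3 pan.py final; python3 seat.py
python3 - <<'E'
from h import *
d=env.get_image("scene");save("finalfull",d["img"])
E
```

```text
scene pan z 0.11685029551905046
0.115 320 [0.15435774 0.18208943] ((597.7490844726562, -124.78275299072266), (69.85553741455078, 59.07305145263672), 2.848104476928711)
0.145 276 [0.15841595 0.18234629] ((618.442626953125, -120.61836242675781), (28.47614288330078, 53.789756774902344), 5.063436508178711)
top pan z 0.11827661421247537
0.115 229 [0.15616113 0.18407956] ((618.0803833007812, -125.36422729492188), (41.132469177246094, 63.48366928100586), 0.41112980246543884)
0.145 184 [0.1600974  0.18421295] ((613.0012817382812, -120.88289642333984), (31.038911819458008, 51.3907356262207), 0.41112980246543884)
[ 0.4125 -0.1214  0.2571] [ 0.19  0.34 -0.09]
scene body 123 [ 0.0089 -0.0069  0.0775] [[-0.0105, -0.0249, 0.0732], [0.0156, 0.0231, 0.0896]]
scene rim 95 [ 0.0099 -0.0322  0.0765] [[-0.0181, -0.0437, 0.0737], [0.0213, 0.0443, 0.0799]]
scene grip 115 [ 0.0032 -0.0017  0.1042] [[-0.005, -0.0231, 0.0994], [0.0093, 0.0197, 0.107]]
scene deck 0.072
top body 104 [-0.0082 -0.0013  0.078 ] [[-0.0158, -0.0248, 0.0697], [0.0156, 0.0249, 0.087]]
top rim 70 [-0.0073  0.0318  0.0778] [[-0.0213, -0.0436, 0.0724], [0.017, 0.043, 0.0831]]
top grip 72 [-0.0015  0.0011  0.1051] [[-0.0086, -0.0201, 0.0993], [0.0053, 0.0215, 0.112]]
top deck 0.0727
```

View pics/finalfull.png

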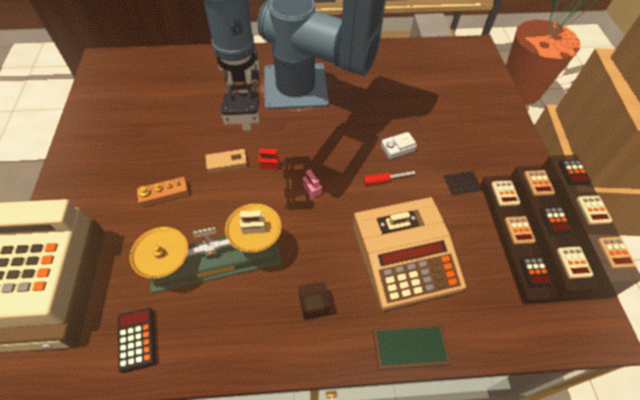

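All as intended: the light pack stands on the raised pan at (252,222), the heavy pack is flush in the bay at (400,220), and the check weight and bystanders haven't moved.

```bash
python3 -c "
from station import env
print(env.job_done())"
```

```text
the job is handed in; nothing more can be done
None
```

The job is done and handed in, with about 19 s of the 72 s used. I can't tell which of the two packs is named pack_a and which pack_b.

- **Weighing:** I weighed the pack nearer the balance first. It held the load pan down at about 98 mm for more than a second after release, so it is the one with cells.
- **Fitting:** I pressed that pack into the calculator's bay with a reading of at most 13.9 N. In the last checks the pack's body was level with the rim (about 78 mm against 77 mm).
- **Empty pack:** The other pack stands on the load pan, which stays up at about 117.5 mm, so the beam shows it light.
- **Everything else:** The check weight is on its pan, nothing else looks moved, and the arm is clear.

**One slip:** On the first grasp I started lifting before the fingers had fully closed, so they held the pack near the top of its grip. It touched the pan earlier than planned and had pushed it down before I let go. The wrist force stayed within about 2.5 N, and the pan stayed down after release, so the weighing stands. No other check failed or disagreed.

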